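# Pack the wooden bangles in their tins

## Task

Pack the four smooth one-piece wooden bangles: lay each one flat on the liner of the open tin made for it (small, medium and large round bangle in the small, medium and large round tin, the square bangle in the square tin). Set them down rather than drop them, and leave the bead bracelets that lie among them where they are.

Things in the scene. Friction and masses are not known exactly. Their poses are not given: they have to be found in the camera images.
- small_bangle_mid (a point): small round bangle: a smooth, one-piece ring of plain turned wood lying flat, outer diameter 60 mm, hole 38 mm, wall 11 mm, 26 mm high, 25 to 47 g, loose. The point is the middle of the hole, half-way up (13 mm above what it lies on); z up. Take it by its wall, one finger in the hole.
- medium_bangle_mid (a point): medium round bangle: a smooth, one-piece ring of plain turned wood lying flat, outer diameter 80 mm, hole 58 mm, wall 11 mm, 26 mm high, 35 to 66 g, loose. The point is the middle of the hole, half-way up (13 mm above what it lies on); z up. Take it by its wall, one finger in the hole.
- large_bangle_mid (a point): large round bangle: a smooth, one-piece ring of plain turned wood lying flat, outer diameter 100 mm, hole 78 mm, wall 11 mm, 26 mm high, 45 to 84 g, loose. The point is the middle of the hole, half-way up (13 mm above what it lies on); z up. Take it by its wall, one finger in the hole.
- square_bangle_mid (a point): square bangle: a smooth, one-piece square ring of the same wood lying flat, 76 mm square outside with rounded corners (outer radius 18 mm), hole 54 mm square with rounded corners, straight walls 40 mm long, wall 11 mm, 26 mm high, 40 to 75 g, loose. The point is the middle of the hole, half-way up (13 mm above what it lies on); x and y run square to its sides, z up.
- small_tin_floor (a point): small round tin: open, shallow bare-metal tin without its lid, fixed to the bench, 76 mm across inside, walls 2 mm, rim 18 mm above the bench; a firm white liner fills it up to 12 mm, so that the rim stands only 6 mm above the liner and a bangle in it shows 20 mm above the rim. About 8 mm is left all round the bangle: too little for a finger, so hold the bangle by its upper part. The point is the middle of the liner's top; z up.
- medium_tin_floor (a point): medium round tin: open, shallow bare-metal tin without its lid, fixed to the bench, 96 mm across inside, walls 2 mm, rim 18 mm above the bench; a firm white liner fills it up to 12 mm, so that the rim stands only 6 mm above the liner and a bangle in it shows 20 mm above the rim. About 8 mm is left all round the bangle: too little for a finger, so hold the bangle by its upper part. The point is the middle of the liner's top; z up.
- large_tin_floor (a point): large round tin: open, shallow bare-metal tin without its lid, fixed to the bench, 116 mm across inside, walls 2 mm, rim 18 mm above the bench; a firm white liner fills it up to 12 mm, so that the rim stands only 6 mm above the liner and a bangle in it shows 20 mm above the rim. About 8 mm is left all round the bangle: too little for a finger, so hold the bangle by its upper part. The point is the middle of the liner's top; z up.
- square_tin_floor (a point): square tin: the same kind of tin, fixed, 92 mm square inside, walls 2 mm, rim 18 mm above the bench, liner top at 12 mm. About 8 mm is left all round the square bangle when it lies square to the tin. The point is the middle of the liner's top; x and y run square to its sides, z up.
- bracelet_a_mid (a point): bead bracelet on a clear carrier ring, not to be moved: a ring of 18 separate small wooden beads, 75 mm across, 13 mm high. The point is its middle, 6.5 mm above the bench.
- bracelet_b_mid (a point): bead bracelet on a clear carrier ring, not to be moved: a ring of 18 separate small wooden beads, 75 mm across, 13 mm high. The point is its middle, 6.5 mm above the bench.

How it is judged:
By the outcome, as a careful person would: the job done as asked, in the order asked, and still so for the second after the job is handed in, with the robot touching nothing.
It also fails if it takes over 93 s, if anything falls off the work surface, if the arm or the gripper's body presses on something with over 40 N, if the wrist force passes 120 N, or if a joint passes its speed limit or range.

## Robot

A 7-joint arm with a two-finger parallel gripper is mounted at the origin on the work surface. World frame = base frame: x ahead of the robot, y to its left, z up, the work surface at z = 0. Lengths are in m, angles in rad, forces in N, time in s.
With the tool pointing down it reaches from about 0.425 to 0.875 m from the base axis. Payload 4.7 kg.
Tool frame: the origin (TCP) lies at the very end of the fingers, on their centre line; the grasp point (between the pads) lies 19 mm behind it (ctrl.grasp_offset is the distance from the TCP to the grasp point, in m); z points along the fingers, y is the direction in which the jaws open and shut (so a half turn about z gives the same grasp; the last joint's range is limited). The gripper opens to 87 mm and grips with 3 to 60 N. Pads are 19 mm wide; open, the fingers measure 117 mm over their backs; the gripper's body (75 mm by 190 mm) begins 51 mm behind the grasp point.
Start: joints at [1.214, 0.321, -0.07, 1.45, 0.023, 1.371, -0.057], TCP at [0.236, -0.606, 0.223] pointing down, gripper open.
Joint ranges: [-2.86, 2.86], [-0.3, 2.09], [-1.38, 1.24], [0.06, 2.45], [-1.56, 4.7], [0.09, 2.05], [-2.69, 2.69]. Speed limits (rad/s): [2.57, 2.57, 3.14, 3.14, 3.14, 3.14, 3.14].

## Interface

Orientations are given as a rotation vector (axis times angle).
In Python, from bench import ctrl gives the robot as it stands.
- The arm moves only by the shell command python3 -m creep 'ROWS' [FORCE]. ROWS is JSON, a list that holds one entry, the list of rows, each a list of 7 numbers: the opening, from 0 (shut) to 1 (fully open), then the shift along the tool's x, y, z in mm, then the turn, a rotation vector about the tool's x, y, z in rad. In form: [[[grip, dx, dy, dz, rx, ry, rz], ...]]. A call has 1 to 5 rows; each row is the pose to reach, as a shift and turn from the pose commanded when the call began, along the tool's axes at that moment; what a row does not reach only later rows make up. A row lasts 1/10 s, in which the tool goes at most 50 mm and 8.59 degrees, less where a joint would pass 70% of its speed; a pose out of reach is approached as far as the arm can. A call with a gripper value outside its range is refused whole. The fingers move at their own pace and stop on an object; FORCE is the grip in N (left out, the last holds). Time passes only in rows, so rows that repeat a pose let the fingers close. It gives the time, the measured TCP pose, the force and the opening at its end, in the units of the state.
- ctrl.get_state(): the state, without advancing time (a new reading comes with each control period).
- ctrl.get_image(name): name is "scene" or "top" or "wrist"; returns the picture (384x512x3 uint8, red, green, blue); there is no depth.
- ctrl.camera_params(name): a dict with "K" (3x3 intrinsics, pixels), "pose" (4x4, takes a point from camera to world coordinates). Camera axes: x right, y down, z forward; pixel columns grow to the right and rows downward; lengths in m; the calibration is good to about 2 mm. A picture is of the moment at which its call begins: read the wrist's pose just before it. camera_params takes no time and is no camera call; for the wrist camera it gives the pose at the moment of the call.
- ctrl.close_job(): hands the job in, once; it reports no verdict.
The state is a dict: "time": time; "joint_positions": joint angles; "qd": joint speeds; "joint_torque": joint torques, N m; "position": TCP position; "tool_rot": TCP orientation; "ft_force": force on the tool from outside, world axes, zero at the start; "torque": the same for the moment, N m; "grip_width": opening from 0.0 (shut) to 1.0 (fully open).
Only numpy, scipy, OpenCV 4.12 (cv2) and the standard library are available. Lean on these libraries where they do the work, as an engineer would, in place of code of your own. Each camera call takes 0.05 s, during which the arm holds its last target. There are 200 camera calls.

## Working session

There is one attempt and no reset: what is moved stays moved. The work goes in short steps, Python scripts to look and compute and a shell command to move; the robot and the scene stay as the last step left them, time stands still between calls to the robot, and variables do not carry over. Pictures are saved under pics/ and viewed, about 12 in all and at most 16, crops included, and the job is handed in when it is done.

```bash
ls; mkdir -p pics; python3 - <<'E'
from bench import ctrl
import cv2,numpy as np
s=ctrl.get_state();print({k:np.round(v,3).tolist() for k,v in s.items()}, ctrl.grasp_offset)
for n in("top","scene"):
    cv2.imwrite(f"pics/{n}0.png",ctrl.get_image(n)[:,:,::-1]); p=ctrl.camera_params(n);print(n,np.round(p["K"],1).tolist(),np.round(p["pose"],3).tolist())
E
```

```text
pics
{'time': 0.0, 'joint_positions': [1.214, 0.322, -0.07, 1.452, 0.023, 1.371, -0.057], 'qd': [0.003, 0.001, 0.001, 0.0, 0.001, -0.0, 0.001], 'joint_torque': [0.0, -49.129, -0.404, -31.252, -0.064, 0.044, 0.0], 'position': [0.235, -0.605, 0.221], 'tool_rot': [-3.086, -0.579, 0.001], 'ft_force': [-0.106, -0.857, -0.404], 'torque': [-0.032, 0.081, 0.027], 'grip_width': 0.999} 0.0187
top [[483.0, 0.0, 256.9], [0.0, 483.0, 191.7], [0.0, 0.0, 1.0]] [[0.006, -0.982, 0.19, 0.268], [-1.0, -0.009, -0.014, 0.006], [0.016, -0.19, -0.982, 1.39], [0.0, 0.0, 0.0, 1.0]]
scene [[459.5, 0.0, 250.5], [0.0, 459.5, 188.6], [0.0, 0.0, 1.0]] [[-0.398, 0.599, -0.694, 1.284], [0.917, 0.263, -0.299, 0.326], [0.004, -0.756, -0.655, 0.757], [0.0, 0.0, 0.0, 1.0]]
```

View pics/top0.png

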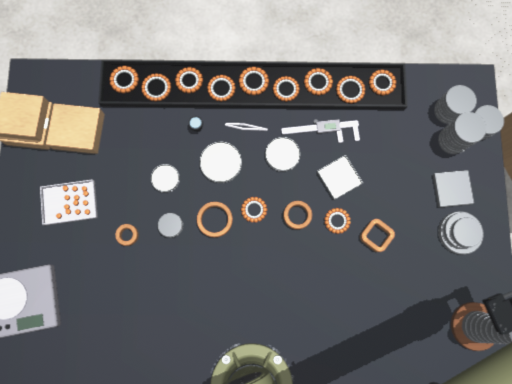

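View pics/scene0.png

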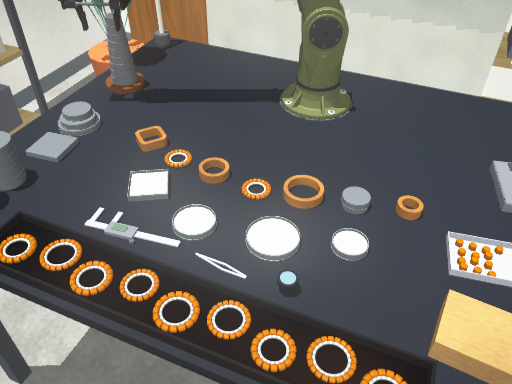

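The top view shows the bangles in the middle row: small (126,235), large (214,219), medium (298,215) and square (378,235). Bead bracelets sit at (254,210) and (337,221). The tins are small (165,178), large (221,162), medium (283,154) and square (340,177). The scene view agrees, and a grey lid lies at (170,225).

```bash
cat > h.py <<'E'
from bench import ctrl
import cv2,numpy as np
from scipy.spatial.transform import Rotation as R
def ray(p,uv,z):
    K,T=np.array(p["K"]),np.array(p["pose"])
    d=T[:3,:3]@np.linalg.solve(K,[uv[0],uv[1],1.]); o=T[:3,3]
    return (o+d*(z-o[2])/d[2])[:2]
def wood(im):
    h=cv2.cvtColor(im,cv2.COLOR_RGB2HSV); return cv2.inRange(h,(5,110,70),(25,255,255))
def white(im):
    h=cv2.cvtColor(im,cv2.COLOR_RGB2HSV); return cv2.inRange(h,(0,0,215),(180,45,255))
def blobs(m,p,z,amin):
    """outer contours cast onto plane z: centre (mm), size, angle of min-area box"""
    out=[]
    for c in cv2.findContours(m,cv2.RETR_EXTERNAL,cv2.CHAIN_APPROX_NONE)[0]:
        if cv2.contourArea(c)<amin: continue
        w=np.array([ray(p,q[0],z) for q in c])*1000
        b=cv2.minAreaRect(w.astype(np.float32)); px=c[:,0].mean(0)
        out.append((px.round().tolist(),np.round(b[0],1).tolist(),np.round(b[1],1).tolist(),round(b[2],1)))
    return out
def go(x,y,z,head=None):
    """shift (mm, tool axes) and rz from current pose to TCP x,y,z (mm), tool-y heading deg (mod 180)"""
    s=ctrl.get_state(); M=R.from_rotvec(s["tool_rot"]); P=np.array(s["position"])*1000
    d=M.inv().apply(np.array([x,y,z])-P); ty=M.apply([0,1,0]); h=np.degrees(np.arctan2(ty[1],ty[0]))
    if head is not None:
        e=(head-h+90)%180-90; print("rz",round(-np.radians(e),3),"deg",round(e,1))
    print("shift",d.round(1),"from",P.round(1),"head",round(h,1),"tilt",M.apply([0,0,1]).round(3),"j",np.round(s["joint_positions"],2),"t",round(s["time"],2),"F",np.round(s["ft_force"],1),"g",round(s["grip_width"],3))
E
python3 - <<'E'
from h import *
im=cv2.imread("pics/top0.png")[:,:,::-1].copy();p=ctrl.camera_params("top")
for b in blobs(wood(im)[:,:],p,.013,60): print("wood",b)
for b in blobs(white(im),p,.015,100): print("white",b)
go(600,0,200,90)
E
```

```text
wood ([470.0, 327.0], [159.5, -609.8], [125.4, 100.8], 5.3)
wood ([126.0, 234.0], [408.1, 356.5], [59.7, 58.8], 46.9)
wood ([377.0, 235.0], [411.1, -359.4], [78.4, 79.8], 52.0)
wood ([337.0, 220.0], [452.2, -246.4], [72.4, 72.2], 0.5)
wood ([214.0, 219.0], [453.9, 108.4], [98.2, 97.7], 0.5)
wood ([297.0, 214.0], [468.7, -131.5], [78.5, 78.2], 0.4)
wood ([254.0, 209.0], [483.7, -4.7], [70.0, 72.1], 0.4)
wood ([286.0, 88.0], [854.7, -99.9], [79.7, 78.1], 43.7)
wood ([350.0, 89.0], [855.6, -296.0], [87.3, 88.3], 43.0)
wood ([221.0, 87.0], [855.0, 96.6], [84.1, 85.4], 77.6)
wood ([156.0, 86.0], [854.1, 293.9], [90.2, 87.3], 2.3)
wood ([382.0, 82.0], [879.3, -394.6], [82.8, 83.1], 15.5)
wood ([318.0, 81.0], [878.3, -198.0], [85.5, 87.6], 76.1)
wood ([189.0, 80.0], [879.3, 195.2], [80.8, 81.9], 0.8)
wood ([253.0, 80.0], [880.2, -1.9], [90.7, 88.2], 0.7)
wood ([124.0, 79.0], [880.0, 391.6], [87.2, 87.8], 0.7)
white ([10.0, 298.0], [230.9, 657.3], [111.5, 70.9], 6.0)
white ([461.0, 232.0], [423.3, -598.3], [28.8, 66.5], 85.9)
white ([253.0, 209.0], [483.3, -6.1], [46.6, 46.1], 0.5)
white ([69.0, 202.0], [498.4, 525.0], [103.8, 142.3], 8.6)
white ([445.0, 189.0], [548.0, -566.6], [92.9, 46.4], 6.8)
white ([164.0, 178.0], [572.4, 254.6], [71.4, 73.0], 0.6)
white ([340.0, 177.0], [580.6, -255.5], [95.2, 92.2], 30.3)
white ([221.0, 162.0], [623.6, 93.1], [111.8, 114.4], 0.6)
white ([283.0, 154.0], [649.6, -87.4], [94.4, 94.6], 89.4)
white ([327.0, 128.0], [719.8, -202.1], [62.2, 228.8], 0.6)
white ([8.0, 58.0], [926.6, 731.7], [174.2, 69.3], 6.0)
white ([274.0, 37.0], [956.1, -37.8], [382.5, 1561.9], 0.9)
rz 0.371 deg -21.2
shift [ 559.3 -432.1   22.2] from [ 235.3 -605.4  221.6] head -68.8 tilt [-0.001  0.002 -1.   ] j [ 1.21  0.32 -0.07  1.45  0.02  1.37 -0.06] t 0.1 F [0.2 0.8 0.4] g 1.0
```

```bash
python3 -m creep '[[[1,230,-70,0,0,0,-0.7],[1,230,-70,0,0,0,-0.7],[1,230,-70,0,0,0,-0.7],[1,230,-70,0,0,0,-0.7],[1,230,-70,0,0,0,-0.7]]]' 20; python3 -c "
from h import *
go(560,-200,200,0);go(600,0,200,30);go(560,200,200,41)"
```

```text
time: 0.6
position: [0.4269, -0.4543, 0.2223]
tool_rot: [-2.695, -1.613, -0.001]
ft_force: [0.3, 0.1, -0.5]
grip_width: 1.001
rz -0.492 deg 28.2
shift [287.   -2.9  22.6] from [ 426.9 -454.3  222.3] head -28.2 tilt [ 0.     0.001 -1.   ] j [ 1.01  0.28 -0.29  1.51  0.08  1.36  0.22] t 0.6 F [ 0.3  0.1 -0.5] g 1.001
rz -1.016 deg 58.2
shift [482.2 -62.2  22.8] from [ 426.9 -454.3  222.3] head -28.2 tilt [ 0.     0.001 -1.   ] j [ 1.01  0.28 -0.29  1.51  0.08  1.36  0.22] t 0.6 F [ 0.3  0.1 -0.5] g 1.001
rz -1.208 deg 69.2
shift [ 639.5 -192.    23. ] from [ 426.9 -454.3  222.3] head -28.2 tilt [ 0.     0.001 -1.   ] j [ 1.01  0.28 -0.29  1.51  0.08  1.36  0.22] t 0.6 F [ 0.3  0.1 -0.5] g 1.001
```

```bash
python3 -m creep '[[[1,245,0,0,0,0,-0.5],[1,245,0,0,0,0,-0.5],[1,245,0,0,0,0,-0.5],[1,245,0,0,0,0,-0.5],[1,245,0,0,0,0,-0.5]]]' >/dev/null;  python3 -m creep '[[[1,245,0,0,0,0,-0.5],[1,245,0,0,0,0,-0.5],[1,245,0,0,0,0,-0.5],[1,245,0,0,0,0,-0.5],[1,245,0,0,0,0,-0.5]]]' >/dev/null;  python3 -m creep '[[[1,238,47,0,0,0,-0.2],[1,238,47,0,0,0,-0.2],[1,238,47,0,0,0,-0.2],[1,238,47,0,0,0,-0.2],[1,238,47,0,0,0,-0.2]]]' >/dev/null; python3 -c "
from h import *
go(426.5,372.5,150,41)"
```

```text
rz -0.014 deg 0.8
shift [130.3  56.4  72.5] from [467.5 236.6 222.5] head 40.2 tilt [ 0. -0. -1.] j [ 0.33  0.12 -0.9   1.74  0.1   1.33  0.11] t 2.1 F [-0.2  0.   0. ] g 1.001
```

```bash
python3 -m creep '[[[0.35,130,56,70,0,0,0],[0.35,130,56,70,0,0,0],[0.35,130,56,70,0,0,0],[0.35,130,56,70,0,0,0],[0.35,130,56,70,0,0,0]]]' ; python3 -c "
from h import *
p=ctrl.camera_params('wrist');im=ctrl.get_image('wrist');cv2.imwrite('pics/w1.png',im[:,:,::-1])
for z in(.013,.026): print([b for b in blobs(wood(im),p,z,300)])
go(426.5,372.5,10,41)
print(np.round(p['pose'],3).tolist())"
```

```text
time: 2.6
position: [0.426, 0.3709, 0.1512]
tool_rot: [-1.317, -2.849, 0.003]
ft_force: [0.4, 0.1, 0.5]
grip_width: 0.637
[([326.0, 303.0], [600.6, 304.0], [398.1, 26.1], 40.5), ([360.0, 260.0], [588.3, 371.7], [21.9, 67.8], 49.1), ([156.0, 260.0], [397.0, 208.9], [22.0, 68.6], 31.5), ([485.0, 217.0], [667.4, 507.5], [88.0, 50.7], 84.0), ([237.0, 179.0], [406.2, 354.1], [62.9, 64.5], 40.4), ([397.0, 131.0], [504.8, 508.6], [15.1, 31.0], 87.2), ([397.0, 97.0], [478.2, 531.7], [31.8, 14.4], 19.7)]
[([326.0, 303.0], [590.9, 309.3], [381.0, 25.0], 40.5), ([360.0, 260.0], [579.1, 374.1], [20.9, 64.9], 49.1), ([156.0, 260.0], [396.1, 218.4], [21.1, 65.7], 31.5), ([485.0, 217.0], [654.8, 504.0], [84.2, 48.5], 84.0), ([237.0, 179.0], [404.9, 357.3], [60.2, 61.7], 40.4), ([397.0, 131.0], [499.3, 505.2], [14.4, 29.6], 87.2), ([397.0, 97.0], [473.8, 527.2], [30.4, 13.8], 19.7)]
rz -0.014 deg 0.8
shift [  3.2   1.2 142. ] from [427.9 369.4 152. ] head 40.2 tilt [-0.001 -0.001 -1.   ] j [ 0.05  0.32 -0.95  1.73  0.27  1.23 -0.27] t 2.65 F [-0.2 -0.5  0.5] g 0.586
[[0.762, 0.624, 0.176, 0.376], [0.648, -0.732, -0.211, 0.428], [-0.002, 0.275, -0.962, 0.314], [0.0, 0.0, 0.0, 1.0]]
```

View pics/w1.png

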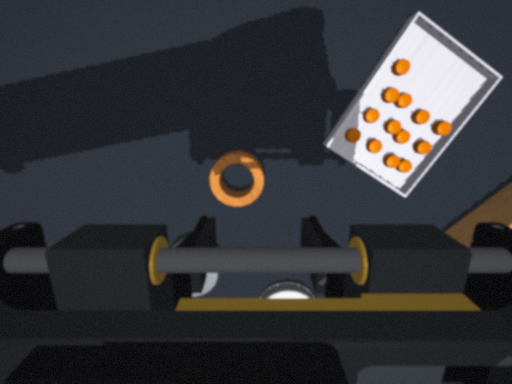

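The wrist view shows the small bangle at (237,179), lined up with the open fingers. It agrees with the top view to about 2 mm. Next: descend and close.

```bash
python3 -m creep '[[[0.35,2,0,40,0,0,0],[0.35,2,0,80,0,0,0],[0.35,2,0,110,0,0,0],[0.35,2,0,130,0,0,0],[0.35,2,0,141,0,0,0]]]' 20; python3 -m creep '[[[0,0,0,0,0,0,0],[0,0,0,0,0,0,0],[0,0,0,0,0,0,0],[0,0,0,0,0,0,0],[0,0,0,0,0,0,0]]]'; python3 -c "
from h import *
go(425.3,371.9,10,41)"
```

```text
time: 3.15
position: [0.4283, 0.3681, 0.0102]
tool_rot: [1.33, 2.845, -0.004]
ft_force: [0.2, -0.4, 0.5]
grip_width: 0.354
time: 3.65
position: [0.4281, 0.3718, 0.013]
tool_rot: [1.325, 2.847, 0.003]
ft_force: [0.3, -1.2, 6.8]
grip_width: 0.137
rz -0.016 deg 0.9
shift [ 1.9 -2.1  3. ] from [428.1 371.8  13. ] head 40.1 tilt [ 0.003  0.001 -1.   ] j [-0.05  0.49 -0.86  1.85  0.44  1.   -0.39] t 3.65 F [ 0.3 -1.2  6.8] g 0.137
```

```bash
python3 -m creep '[[[0,0,0,-15,0,0,0],[0,0,0,-40,0,0,0],[0,0,0,-70,0,0,0],[0,0,0,-70,0,0,0],[0,0,0,-70,0,0,0]]]'; python3 -m creep '[[[0,-35,12,0,0,0,0],[0,-75,25,0,0,0,0],[0,-115,38,0,0,0,0],[0,-150,50,0,0,0,0],[0,-182,60,0,0,0,0]]]' >/dev/null; python3 -m creep '[[[0,0,0,0,0,0,0],[0,0,0,0,0,0,0]]]'; python3 -c "
from h import *
p=ctrl.camera_params('wrist');im=ctrl.get_image('wrist');cv2.imwrite('pics/w2.png',im[:,:,::-1])
p2=ctrl.camera_params('top');i2=ctrl.get_image('top');cv2.imwrite('pics/t2.png',i2[:,:,::-1])
for b in blobs(white(im),p,.012,800):print('white',b)
z=ctrl.get_state()['position'][2]+.003
for b in blobs(wood(im),p,z,1200):print('wood',b)
go(591.2,270.3,22,40)"
```

```text
time: 4.15
position: [0.4272, 0.3714, 0.0826]
tool_rot: [1.324, 2.847, 0.002]
ft_force: [-0.7, 0.4, -0.1]
grip_width: 0.131
time: 4.85
position: [0.5895, 0.2696, 0.0799]
tool_rot: [-1.327, -2.845, 0.003]
ft_force: [-1.1, 0.6, -0.2]
grip_width: 0.136
white ([240.0, 183.0], [568.7, 270.1], [82.4, 48.7], 19.7)
white ([80.0, 119.0], [426.0, 224.4], [72.9, 74.2], 61.5)
wood ([249.0, 304.0], [616.1, 225.1], [210.2, 13.8], 40.1)
wood ([227.0, 214.0], [565.2, 267.8], [62.1, 35.8], 21.9)
wood ([54.0, 205.0], [481.2, 202.2], [26.7, 63.2], 84.9)
wood ([499.0, 79.0], [629.4, 417.3], [23.5, 55.2], 54.3)
rz 0.004 deg -0.2
shift [-3.   1.4 58.8] from [588.3 271.7  80.8] head 40.2 tilt [-0.002  0.    -1.   ] j [ 0.14  0.55 -0.81  1.59  0.42  1.18 -0.06] t 4.95 F [ 0.8 -0.4 -0.4] g 0.133
```

View pics/w2.png

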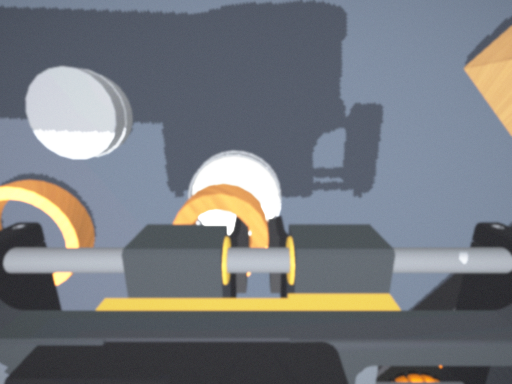

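```bash
python3 -m creep '[[[0,-2,1,15,0,0,0],[0,-2,1,30,0,0,0],[0,-2,1,40,0,0,0],[0,-2,1,40,0,0,0]]]';python3 -c "
from h import *
p=ctrl.camera_params('wrist');im=ctrl.get_image('wrist');cv2.imwrite('pics/w3.png',im[:,:,::-1])
go(591.2,270.3,22,40)"
```

```text
time: 5.35
position: [0.5902, 0.269, 0.0386]
tool_rot: [-1.323, -2.846, 0.005]
ft_force: [-0.1, 0.9, -0.6]
grip_width: 0.135
rz 0.002 deg -0.1
shift [ 0.5  0.8 17.9] from [591.  269.4  39.9] head 40.1 tilt [-0.003 -0.001 -1.   ] j [ 0.12  0.6  -0.79  1.62  0.46  1.12 -0.08] t 5.4 F [-0.5  0.7 -0.2] g 0.136
```

View pics/w3.png

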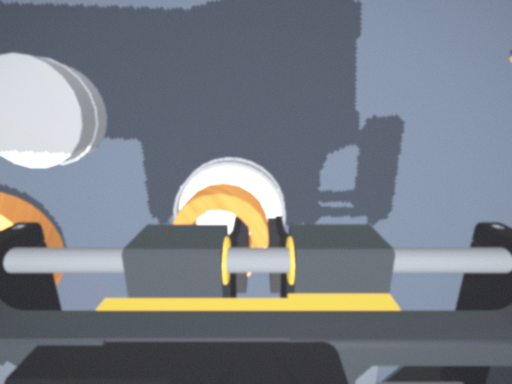

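```bash
python3 -m creep '[[[0,0,1,6,0,0,0],[0,0,1,10,0,0,0],[0,0,1,13,0,0,0],[0,0,1,13,0,0,0]]]'; python3 -m creep '[[[0,0,0,1,0,0,0],[0,0,0,2,0,0,0],[0,0,0,2,0,0,0]]]';python3 -m creep '[[[0,0,0,1,0,0,0],[0,0,0,2,0,0,0],[0,0,0,2,0,0,0]]]'
```

```text
time: 5.8
position: [0.5926, 0.2702, 0.0281]
tool_rot: [-1.325, -2.848, 0.001]
ft_force: [0.7, 0.5, -0.5]
grip_width: 0.137
time: 6.1
position: [0.5929, 0.2703, 0.0265]
tool_rot: [1.325, 2.848, -0.0]
ft_force: [0.1, 0.3, -0.3]
grip_width: 0.133
time: 6.4
position: [0.593, 0.2705, 0.025]
tool_rot: [1.325, 2.848, 0.0]
ft_force: [-1.5, -1.3, 4.1]
grip_width: 0.137
```

```bash
python3 -m creep '[[[0.35,0,0,0,0,0,0],[0.35,0,0,0,0,0,0],[0.35,0,0,0,0,0,0],[0.35,0,0,0,0,0,0]]]'; python3 -m creep '[[[0.35,0,0,-20,0,0,0],[0.35,0,0,-60,0,0,0],[0.35,0,0,-110,0,0,0],[0.35,0,0,-110,0,0,0]]]'; python3 -m creep '[[[0.35,-163,-179,0,0,0,0.6],[0.35,-163,-179,0,0,0,0.6],[0.35,-163,-179,0,0,0,0.6],[0.35,-163,-179,0,0,0,0.6],[0.35,-163,-179,0,0,0,0.6]]]' >/dev/null; python3 -c "
from h import *
i2=ctrl.get_image('top');p=ctrl.camera_params('top')
for z,b in zip((.025,)*2,[b for b in blobs(wood(i2),p,.025,60) if b[1][1]>200 and b[1][0]<700]):print(b)
cv2.imwrite('pics/t3.png',cv2.resize(i2[120:260,90:300,::-1],None,fx=3,fy=3))
go(501.9,-140.8,150,-15.6)"
```

```text
time: 6.8
position: [0.5928, 0.2703, 0.0243]
tool_rot: [-1.325, -2.848, 0.0]
ft_force: [0.4, -0.3, -0.0]
grip_width: 0.332
time: 7.2
position: [0.5964, 0.2734, 0.1421]
tool_rot: [1.322, 2.841, 0.015]
ft_force: [0.3, 0.3, 0.2]
grip_width: 0.349
([164.0, 176.0], [577.5, 254.6], [56.8, 51.9], 2.2)
rz 0.361 deg -20.7
shift [-153.   -71.8  -15. ] from [559.8  17.8 133.7] head 5.1 tilt [-0.002 -0.008 -1.   ] j [ 0.53  0.26 -0.71  1.77  0.19  1.18 -0.14] t 7.75 F [-0.6 -6.5 -0.6] g 0.354
```

View pics/t3.png

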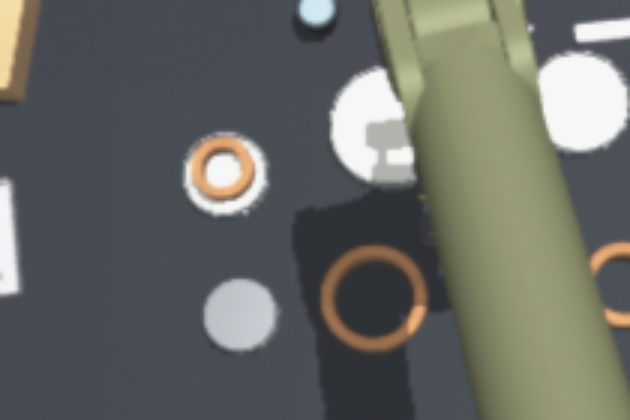

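The crop shows the small bangle inside its tin, about 3 mm off centre, resting on the liner. Next is the medium bangle.

```bash
python3 -m creep '[[[0.35,-153,-72,10,0,0,0.36],[0.35,-153,-72,10,0,0,0.36],[0.35,-153,-72,10,0,0,0.36],[0.35,-153,-72,10,0,0,0.36],[0.35,-153,-72,10,0,0,0.36]]]'; python3 -m creep '[[[0.35,0,0,0,0,0,0],[0.35,0,0,0,0,0,0]]]' >/dev/null; python3 -c "
from h import *
p=ctrl.camera_params('wrist');im=ctrl.get_image('wrist');cv2.imwrite('pics/w4.png',im[:,:,::-1])
for z in(.013,.026): print([b for b in blobs(wood(im),p,z,800)])
go(501.9,-140.8,11,-15.6);go(501.9,-140.8,11)"
```

```text
time: 8.25
position: [0.503, -0.1331, 0.1239]
tool_rot: [2.497, 1.906, -0.003]
ft_force: [0.3, -0.1, 1.1]
grip_width: 0.352
[([280.0, 301.0], [500.0, -260.0], [52.0, 363.4], 75.3), ([223.0, 196.0], [463.8, -130.7], [84.3, 83.1], 75.5), ([202.0, 66.0], [483.3, -4.3], [72.8, 73.6], 75.3)]
[([280.0, 301.0], [501.1, -250.3], [49.6, 346.2], 75.3), ([223.0, 196.0], [466.6, -127.1], [80.3, 79.2], 75.5), ([202.0, 66.0], [485.2, -6.7], [69.4, 70.1], 75.3)]
rz 0.016 deg -0.9
shift [-14.5   0.2 113.6] from [ 505.3 -126.8  124.6] head -14.7 tilt [ 0.     0.001 -1.   ] j [ 0.74  0.16 -0.58  1.87  0.1   1.13 -0.14] t 8.5 F [-0.1  0.5 -1. ] g 0.346
shift [-14.5   0.2 113.6] from [ 505.3 -126.8  124.6] head -14.7 tilt [ 0.     0.001 -1.   ] j [ 0.74  0.16 -0.58  1.87  0.1   1.13 -0.14] t 8.5 F [-0.1  0.5 -1. ] g 0.346
```

View pics/w4.png

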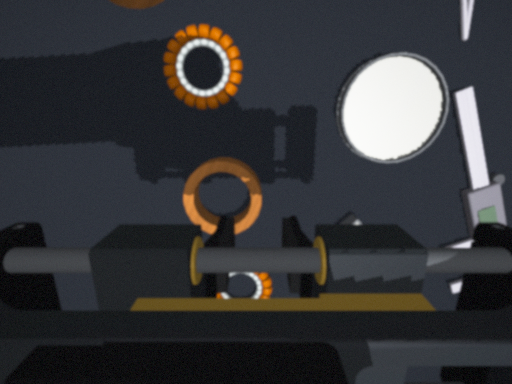

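The wrist view has the medium bangle at (223,196) and the bracelets clear, at (202,66) and (245,290). About −14 mm along tool x is needed.

```bash
python3 -m creep '[[[0.35,-14,-1,20,0,0,0],[0.35,-14,-1,45,0,0,0],[0.35,-14,-1,60,0,0,0],[0.35,-14,-1,60,0,0,0]]]'; python3 -c "
from h import *
p=ctrl.camera_params('wrist');im=ctrl.get_image('wrist');cv2.imwrite('pics/w5.png',im[:,:,::-1])
for z in(.026,): print([b for b in blobs(wood(im),p,z,800)])
for i in range(4): go(500.9,-139,11,-15.6); ctrl.get_image('top')"
```

```text
time: 8.9
position: [0.4987, -0.1404, 0.0624]
tool_rot: [-2.485, -1.915, 0.003]
ft_force: [0.1, -0.5, -0.1]
grip_width: 0.352
[([281.0, 302.0], [498.2, -220.2], [31.1, 263.6], 75.5), ([217.0, 196.0], [471.1, -122.7], [70.6, 79.2], 53.2), ([189.0, 43.0], [483.1, -16.7], [52.7, 69.0], 75.2)]
rz 0.014 deg -0.8
shift [ 2.   0.7 52.9] from [ 499.8 -140.8   63.9] head -14.8 tilt [-0.002  0.001 -1.   ] j [ 0.74  0.23 -0.56  1.93  0.14  1.02 -0.15] t 8.95 F [ 0.8  0.9 -0.1] g 0.35
rz 0.014 deg -0.8
shift [ 2.2 -0.3 53.9] from [ 500.6 -141.2   64.8] head -14.8 tilt [ 0.     0.001 -1.   ] j [ 0.74  0.23 -0.56  1.93  0.14  1.02 -0.15] t 9.0 F [ 0.2  0.7 -0.5] g 0.35
rz 0.014 deg -0.8
shift [ 2.5 -0.9 54.4] from [ 501.  -141.6   65.4] head -14.8 tilt [ 0.001 -0.    -1.   ] j [ 0.74  0.23 -0.56  1.93  0.14  1.02 -0.15] t 9.05 F [-0.   1.   0.6] g 0.346
rz 0.013 deg -0.8
shift [ 2.8 -1.1 54.7] from [ 501.2 -141.9   65.7] head -14.8 tilt [ 0.002 -0.001 -1.   ] j [ 0.74  0.23 -0.56  1.93  0.14  1.02 -0.15] t 9.1 F [0.2 0.  0.4] g 0.347
```

```bash
python3 -m creep '[[[0.35,2,-1,20,0,0,0],[0.35,2,-1,40,0,0,0],[0.35,2,-1,53,0,0,0],[0.35,2,-1,53,0,0,0]]]' 20; python3 -m creep '[[[0,0,0,0,0,0,0],[0,0,0,0,0,0,0],[0,0,0,0,0,0,0],[0,0,0,0,0,0,0],[0,0,0,0,0,0,0]]]'; python3 -m creep '[[[0,0,0,-10,0,0,0],[0,0,0,-40,0,0,0],[0,0,0,-70,0,0,0],[0,0,0,-70,0,0,0],[0,0,0,-70,0,0,0]]]';  python3 -c "
from h import *
go(683.3,-97.3,80)"
```

```text
time: 9.55
position: [0.4985, -0.1398, 0.0104]
tool_rot: [-2.489, -1.913, 0.002]
ft_force: [-0.2, 1.1, 0.2]
grip_width: 0.349
time: 10.05
position: [0.5004, -0.1403, 0.0124]
tool_rot: [2.489, 1.914, 0.001]
ft_force: [-0.3, -0.1, 4.1]
grip_width: 0.134
time: 10.55
position: [0.4999, -0.1404, 0.0823]
tool_rot: [2.49, 1.914, 0.001]
ft_force: [-0.4, -0.2, -1.3]
grip_width: 0.133
shift [ 88.8 166.2   2.5] from [ 499.9 -140.4   82.3] head -14.9 tilt [ 0.001 -0.001 -1.   ] j [ 0.74  0.21 -0.57  1.92  0.13  1.05 -0.14] t 10.55 F [-0.4 -0.2 -1.3] g 0.133
```

```bash
python3 -m creep '[[[0,20,35,0,0,0,0],[0,40,75,0,0,0,0],[0,60,115,0,0,0,0],[0,76,145,0,0,0,0],[0,88,164,0,0,0,0]]]' >/dev/null; python3 -m creep '[[[0,0,0,15,0,0,0],[0,0,0,30,0,0,0],[0,0,0,42,0,0,0],[0,0,0,42,0,0,0],[0,0,0,42,0,0,0]]]';  python3 -c "
from h import *
p=ctrl.camera_params('wrist');im=ctrl.get_image('wrist');cv2.imwrite('pics/w6.png',im[:,:,::-1])
go(683,-96.3,24,-15)"
```

```text
time: 11.55
position: [0.6796, -0.098, 0.039]
tool_rot: [-2.491, -1.913, 0.002]
ft_force: [0.4, -0.1, 0.5]
grip_width: 0.133
rz 0.001 deg -0.1
shift [ 2.2  2.1 15.9] from [680.4 -97.8  39.9] head -14.9 tilt [ 0. -0. -1.] j [ 0.49  0.59 -0.53  1.52  0.32  1.11 -0.37] t 11.6 F [-0.   0.3 -1.1] g 0.133
```

View pics/w6.png

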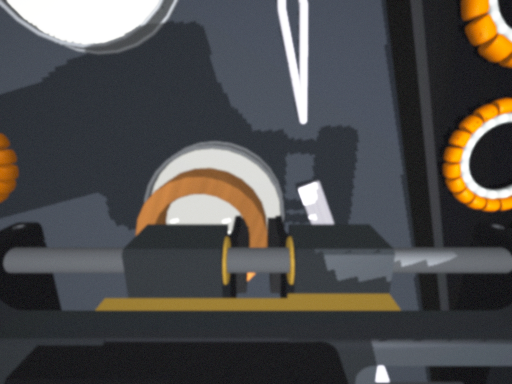

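The medium bangle sits over its tin in this view (tin centre col 214, bangle col 202). It needs about +2 mm in y and x, matching the state.

```bash
python3 -m creep '[[[0,2,2,4,0,0,0],[0,2,2,8,0,0,0],[0,2,2,12,0,0,0],[0,2,2,12,0,0,0]]]'; python3 -m creep '[[[0,0,0,1,0,0,0],[0,0,0,2,0,0,0],[0,0,0,2,0,0,0]]]';python3 -m creep '[[[0,0,0,1,0,0,0],[0,0,0,2,0,0,0],[0,0,0,2,0,0,0]]]'
```

```text
time: 12.0
position: [0.6826, -0.0958, 0.0267]
tool_rot: [-2.49, -1.914, 0.002]
ft_force: [-0.9, 0.1, -0.2]
grip_width: 0.135
time: 12.3
position: [0.6831, -0.0958, 0.0255]
tool_rot: [2.491, 1.915, -0.0]
ft_force: [-0.1, 0.6, -0.3]
grip_width: 0.134
time: 12.6
position: [0.6834, -0.0958, 0.0245]
tool_rot: [2.49, 1.914, 0.0]
ft_force: [-1.6, 0.7, 3.7]
grip_width: 0.137
```

```bash
python3 -m creep '[[[0.35,0,0,0,0,0,0],[0.35,0,0,0,0,0,0],[0.35,0,0,0,0,0,0],[0.35,0,0,0,0,0,0]]]'; python3 -m creep '[[[0.35,0,0,-20,0,0,0],[0.35,0,0,-60,0,0,0],[0.35,0,0,-100,0,0,0],[0.35,0,0,-100,0,0,0]]]'; python3 -m creep '[[[0.35,120,-176,0,0,0,-0.5],[0.35,120,-176,0,0,0,-0.5],[0.35,120,-176,0,0,0,-0.5],[0.35,120,-176,0,0,0,-0.5],[0.35,120,-176,0,0,0,-0.5]]]' >/dev/null; python3 -c "
from h import *
go(497.2,118.7,120,13.4)"
```

```text
time: 13.0
position: [0.683, -0.0959, 0.0232]
tool_rot: [-2.491, -1.914, 0.0]
ft_force: [-0.8, -0.7, 0.3]
grip_width: 0.336
time: 13.4
position: [0.6873, -0.0957, 0.1306]
tool_rot: [2.485, 1.91, 0.013]
ft_force: [1.2, 0.2, 0.9]
grip_width: 0.347
rz 0.015 deg -0.8
shift [ 56.7 -29.7   3.3] from [539.9  71.  123.2] head 14.2 tilt [-0.002  0.001 -1.   ] j [ 0.51  0.25 -0.78  1.81  0.19  1.15 -0.08] t 13.9 F [-0.1 -0.  -0.5] g 0.351
```

```bash
python3 -m creep '[[[0.35,30,-15,10,0,0,0],[0.35,57,-29,20,0,0,0],[0.35,57,-29,20,0,0,0],[0.35,57,-29,20,0,0,0],[0.35,57,-29,20,0,0,0]]]' >/dev/null; python3 -m creep '[[[0.35,0,0,0,0,0,0],[0.35,0,0,0,0,0,0]]]' >/dev/null; python3 -c "
from h import *
p=ctrl.camera_params('wrist');im=ctrl.get_image('wrist');cv2.imwrite('pics/w7.png',im[:,:,::-1])
for z in(.026,): print([b for b in blobs(wood(im),p,z,800)])
go(497.2,118.7,11,13.4)
p=ctrl.camera_params('top');im=ctrl.get_image('top');cv2.imwrite('pics/t7.png',im[:,:,::-1])
print([b for b in blobs(wood(im),p,.034,200) if 500<b[1][0]<700])"
```

```text
[([279.0, 302.0], [551.7, 17.5], [319.0, 45.6], 13.6), ([204.0, 196.0], [463.9, 90.4], [101.4, 144.0], 32.7), ([392.0, 47.0], [575.7, 257.6], [68.5, 61.1], 23.8)]
rz 0.005 deg -0.3
shift [ 6.6 -4.1 92.6] from [502.8 113.3 103.6] head 13.7 tilt [ 0.  0. -1.] j [ 0.47  0.21 -0.81  1.9   0.17  1.1  -0.17] t 14.65 F [-0.3  0.  -0. ] g 0.351
[([164.0, 175.0], [575.4, 251.6], [55.9, 54.8], 0.6), ([283.0, 151.0], [650.2, -87.7], [75.3, 73.1], 0.6)]
```

View pics/w7.png

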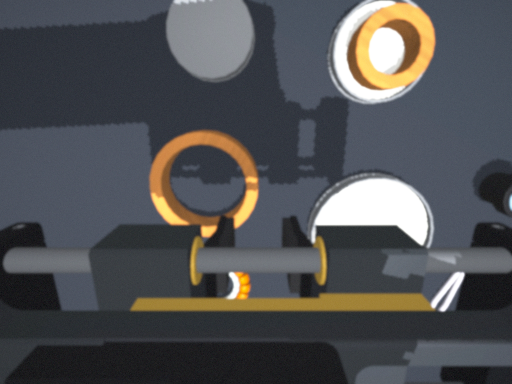

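View pics/t7.png

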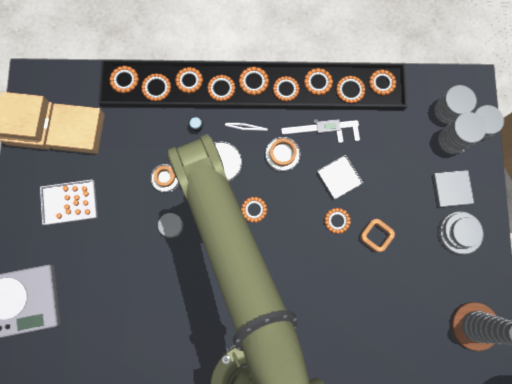

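The wrist view has the large bangle at cols 150–258, top row 130. The top view shows the medium bangle centred in its tin and the small one inside its own.

```bash
python3 -c "
from h import *
p=ctrl.camera_params('wrist')
L,Rr,T=[ray(p,q,.026)*1000 for q in((150,183),(258,183),(204,130))]
print((L+Rr)/2,np.linalg.norm(L-Rr),T); u=(L+Rr)/2-T; u/=np.linalg.norm(u); print('c from top',T+50*u)
go(497.2,118.7,11,13.4)"
```

```text
[451.01985564 112.34685386] 98.52403590915102 [442.29487374 159.02087222]
c from top [451.48244706 109.87223545]
rz 0.005 deg -0.3
shift [ 6.3 -4.  92.6] from [502.6 113.5 103.6] head 13.7 tilt [ 0.  0. -1.] j [ 0.47  0.21 -0.81  1.9   0.17  1.1  -0.17] t 14.7 F [ 0.8  0.3 -0.3] g 0.349
```

```bash
python3 -m creep '[[[0.35,8,-5,30,0,0,0],[0.35,8,-5,60,0,0,0],[0.35,8,-5,80,0,0,0],[0.35,8,-5,91,0,0,0],[0.35,8,-5,91,0,0,0]]]' 20; python3 -m creep '[[[0,0,0,0,0,0,0],[0,0,0,0,0,0,0],[0,0,0,0,0,0,0],[0,0,0,0,0,0,0],[0,0,0,0,0,0,0]]]'; python3 -m creep '[[[0,0,0,-10,0,0,0],[0,0,0,-40,0,0,0],[0,0,0,-70,0,0,0],[0,0,0,-70,0,0,0],[0,0,0,-70,0,0,0]]]';  python3 -m creep '[[[0,-12,35,0,0,0,0],[0,-24,75,0,0,0,0],[0,-37,115,0,0,0,0],[0,-48,143,0,0,0,0],[0,-56,161,0,0,0,0]]]' >/dev/null; python3 -m creep '[[[0,0,0,10,0,0,0],[0,0,0,20,0,0,0],[0,0,0,40,0,0,0],[0,0,0,40,0,0,0],[0,0,0,40,0,0,0]]]';  python3 -c "
from h import *
p=ctrl.camera_params('wrist');im=ctrl.get_image('wrist');cv2.imwrite('pics/w8.png',im[:,:,::-1])
go(666.8,103.6,24,13.7)"
```

```text
time: 15.2
position: [0.4944, 0.1202, 0.0113]
tool_rot: [-1.938, -2.47, 0.003]
ft_force: [-1.1, -0.3, 0.8]
grip_width: 0.354
time: 15.7
position: [0.4962, 0.1204, 0.0134]
tool_rot: [1.939, 2.47, 0.001]
ft_force: [-0.9, -0.7, 5.3]
grip_width: 0.116
time: 16.2
position: [0.4958, 0.1204, 0.0833]
tool_rot: [1.939, 2.47, 0.001]
ft_force: [-1.0, -0.3, -0.7]
grip_width: 0.119
time: 17.2
position: [0.6633, 0.1046, 0.0416]
tool_rot: [-1.937, -2.471, 0.003]
ft_force: [0.7, 1.5, -0.3]
grip_width: 0.115
rz 0.002 deg -0.1
shift [-1.6  2.2 18.6] from [664.3 104.6  42.6] head 13.8 tilt [-0.001 -0.    -1.   ] j [ 0.31  0.6  -0.69  1.56  0.41  1.13 -0.23] t 17.25 F [ 0.5  0.3 -0.3] g 0.116
```

View pics/w8.png

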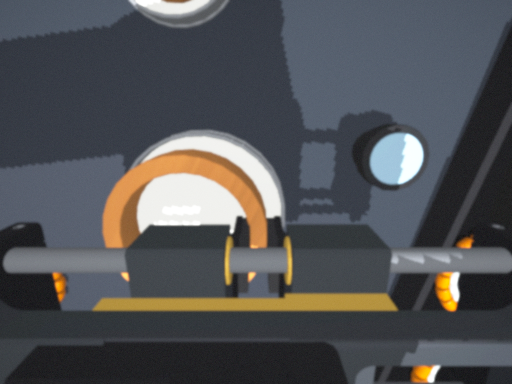

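The large bangle is held over its tin (bangle cols 102–268, tin's right edge at 286). It needs about +3 mm in tool y.

```bash
python3 -m creep '[[[0,-2,3,5,0,0,0],[0,-2,3,10,0,0,0],[0,-2,3,14,0,0,0],[0,-2,3,14,0,0,0]]]'; python3 -m creep '[[[0,0,0,1,0,0,0],[0,0,0,2,0,0,0],[0,0,0,2,0,0,0]]]';python3 -m creep '[[[0,0,0,1,0,0,0],[0,0,0,2,0,0,0],[0,0,0,2,0,0,0]]]'
```

```text
time: 17.65
position: [0.668, 0.1029, 0.0277]
tool_rot: [-1.939, -2.471, 0.002]
ft_force: [0.1, 0.4, 0.0]
grip_width: 0.117
time: 17.95
position: [0.6685, 0.1031, 0.0265]
tool_rot: [1.939, 2.471, -0.0]
ft_force: [-1.0, 0.3, -0.0]
grip_width: 0.114
time: 18.25
position: [0.6687, 0.1032, 0.0255]
tool_rot: [1.939, 2.471, 0.0]
ft_force: [-2.5, -1.0, 4.0]
grip_width: 0.115
```

```bash
python3 -m creep '[[[0.35,0,0,0,0,0,0],[0.35,0,0,0,0,0,0],[0.35,0,0,0,0,0,0],[0.35,0,0,0,0,0,0]]]'; python3 -m creep '[[[0.35,0,0,-20,0,0,0],[0.35,0,0,-60,0,0,0],[0.35,0,0,-100,0,0,0],[0.35,0,0,-100,0,0,0]]]'; python3 -m creep '[[[0.35,-219,-115,0,0,0,0.45],[0.35,-219,-115,0,0,0,0.45],[0.35,-219,-115,0,0,0,0.45],[0.35,-219,-115,0,0,0,0.45],[0.35,-219,-115,0,0,0,0.45]]]' >/dev/null; python3 -m creep '[[[0.35,-241,-30,0,0,0,0.45],[0.35,-241,-30,0,0,0,0.45],[0.35,-241,-30,0,0,0,0.45],[0.35,-241,-30,0,0,0,0.45],[0.35,-241,-30,0,0,0,0.45]]]' >/dev/null; python3 -c "
from h import *
go(436.7,-379.4,110,-38)"
```

```text
time: 18.65
position: [0.6684, 0.103, 0.0242]
tool_rot: [-1.939, -2.471, 0.0]
ft_force: [-0.0, 0.2, 0.2]
grip_width: 0.327
time: 19.05
position: [0.6722, 0.1046, 0.1313]
tool_rot: [1.935, 2.466, 0.013]
ft_force: [0.7, 1.0, -0.0]
grip_width: 0.346
rz 0.001 deg -0.1
shift [-63.7 -65.4  14.1] from [ 527.5 -369.4  124. ] head -37.9 tilt [-0.001 -0.001 -1.   ] j [ 0.91  0.4  -0.43  1.58  0.18  1.2  -0.22] t 20.05 F [ 0.2 -0.5  0.6] g 0.351
```

```bash
python3 -m creep '[[[0.35,-30,-30,5,0,0,0],[0.35,-63,-64,10,0,0,0],[0.35,-63,-64,10,0,0,0],[0.35,-63,-64,10,0,0,0]]]' >/dev/null; python3 -m creep '[[[0.35,0,0,0,0,0,0],[0.35,0,0,0,0,0,0],[0.35,0,0,0,0,0,0]]]' >/dev/null; python3 -c "
from h import *
p=ctrl.camera_params('wrist');im=ctrl.get_image('wrist');cv2.imwrite('pics/w9.png',im[:,:,::-1])
for z in(.013,.026): print([b for b in blobs(wood(im),p,z,800)])
go(436.7,-379.4,11,-38)
p=ctrl.camera_params('top');im=ctrl.get_image('top');cv2.imwrite('pics/t9.png',im[:,:,::-1])
print([b for b in blobs(wood(im),p,.034,200) if 500<b[1][0]<700])"
```

```text
[([281.0, 303.0], [379.7, -501.3], [23.0, 349.7], 52.3), ([220.0, 194.0], [405.4, -357.6], [84.8, 81.2], 52.3), ([179.0, 67.0], [452.4, -246.3], [73.2, 74.4], 47.7)]
[([281.0, 303.0], [384.9, -492.2], [21.9, 332.5], 52.3), ([220.0, 194.0], [409.4, -355.6], [80.7, 77.2], 52.3), ([179.0, 67.0], [454.1, -249.8], [69.6, 70.7], 47.7)]
rz 0.005 deg -0.3
shift [ -5.2  -1.8 103.6] from [ 441.3 -376.4  114.6] head -37.7 tilt [ 0.001  0.    -1.   ] j [ 1.02  0.28 -0.42  1.75  0.12  1.14 -0.09] t 20.8 F [-1.  -0.7  0.6] g 0.347
[([164.0, 176.0], [575.4, 252.9], [56.4, 51.5], 2.2), ([220.0, 159.0], [624.6, 93.4], [98.5, 92.5], 0.8), ([283.0, 151.0], [650.2, -87.7], [75.3, 73.1], 0.6)]
```

View pics/w9.png

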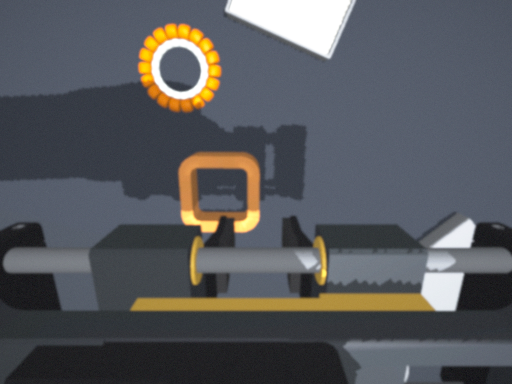

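The square bangle is at (220,194), square to the fingers. The top measurement puts the large bangle centred in its tin. Picking the square one now.

```bash
python3 -m creep '[[[0.35,-5,-3,30,0,0,0],[0.35,-5,-3,60,0,0,0],[0.35,-5,-3,85,0,0,0],[0.35,-5,-3,102,0,0,0],[0.35,-5,-3,102,0,0,0]]]' 20; python3 -m creep '[[[0,0,0,0,0,0,0],[0,0,0,0,0,0,0],[0,0,0,0,0,0,0],[0,0,0,0,0,0,0],[0,0,0,0,0,0,0]]]'; python3 -m creep '[[[0,0,0,-10,0,0,0],[0,0,0,-40,0,0,0],[0,0,0,-80,0,0,0],[0,0,0,-80,0,0,0],[0,0,0,-80,0,0,0]]]';  python3 -m creep '[[[0,35,14,0,0,0,0.06],[0,75,30,0,0,0,0.15],[0,115,46,0,0,0,0.24],[0,145,60,0,0,0,0.32],[0,172,69,0,0,0,0.384]]]' >/dev/null; python3 -m creep '[[[0,0,0,0,0,0,0],[0,0,0,0,0,0,0],[0,0,0,0,0,0,0]]]';  python3 -c "
from h import *
p=ctrl.camera_params('wrist');im=ctrl.get_image('wrist');cv2.imwrite('pics/w10.png',im[:,:,::-1])
go(597,-283.6,24,-59.7)"
```

```text
time: 21.35
position: [0.4332, -0.3774, 0.0098]
tool_rot: [-2.817, -1.38, 0.003]
ft_force: [0.2, 0.1, -1.2]
grip_width: 0.348
time: 21.85
position: [0.4353, -0.3796, 0.0138]
tool_rot: [2.82, 1.381, 0.001]
ft_force: [-0.3, 0.6, 5.6]
grip_width: 0.124
time: 22.35
position: [0.4352, -0.3796, 0.094]
tool_rot: [2.819, 1.38, 0.001]
ft_force: [-0.3, 0.2, -0.7]
grip_width: 0.122
time: 23.15
position: [0.5928, -0.2867, 0.0914]
tool_rot: [-3.033, -0.816, 0.004]
ft_force: [1.2, -0.7, -0.5]
grip_width: 0.125
rz -0.004 deg 0.2
shift [ 5.5 -0.9 67.7] from [ 592.8 -287.1   91.7] head -59.9 tilt [-0.002 -0.    -1.   ] j [ 0.72  0.46 -0.4   1.57  0.19  1.16 -0.77] t 23.2 F [-0.   1.3 -0. ] g 0.127
```

View pics/w10.png

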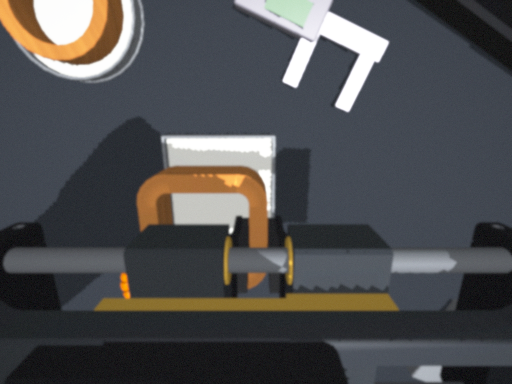

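The square bangle and its tin are parallel in the view: tin cols 162–275, top edge level. Applying +5, −1 and lowering.

```bash
python3 -m creep '[[[0,5,-1,15,0,0,0],[0,5,-1,35,0,0,0],[0,5,-1,50,0,0,0],[0,5,-1,50,0,0,0],[0,5,-1,50,0,0,0]]]'; python3 -c "
from h import *
p=ctrl.camera_params('wrist');im=ctrl.get_image('wrist');cv2.imwrite('pics/w11.png',im[:,:,::-1])
go(597,-283.6,24,-59.7)"
```

```text
time: 23.7
position: [0.598, -0.2822, 0.042]
tool_rot: [-3.033, -0.817, 0.001]
ft_force: [-0.1, -0.4, 0.1]
grip_width: 0.124
rz -0.002 deg 0.1
shift [-2.   0.1 18.9] from [ 598.7 -282.4   42.9] head -59.8 tilt [ 0.001 -0.    -1.   ] j [ 0.7   0.51 -0.4   1.6   0.22  1.08 -0.79] t 23.75 F [ 0.1  0.1 -0.3] g 0.127
```

View pics/w11.png

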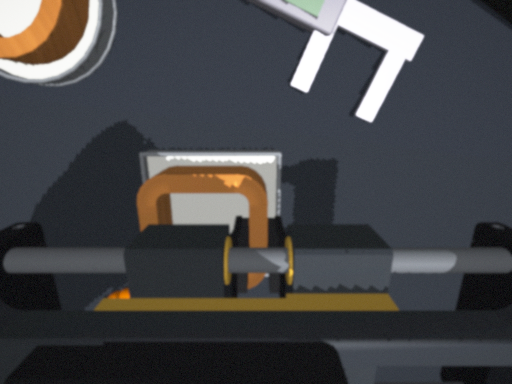

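```bash
python3 -c "
from h import *
p=ctrl.camera_params('wrist');s=ctrl.get_state();M=R.from_rotvec(s['tool_rot']).as_matrix();P=np.array(s['position'])
f=lambda q,z:(M.T@(np.r_[ray(p,q,z),0]-P))[:2]*1000
print('tin',f((210,152),.018),f((139,190),.018),f((281,190),.018),'bangle',f((202,168),P[2]+.013),f((137,195),P[2]+.013),f((268,195),P[2]+.013),P)"
```

```text
tin [ 46.4261581  -33.27474775] [ 19.08192906 -85.53662899] [19.0974347  16.36771111] bangle [ 43.09294467 -31.52078608] [ 27.24762009 -69.83114801] [27.25838401  5.59302496] [ 0.59869186 -0.28244948  0.04291079]
```

The far-edge rays put the bangle about 5–7 mm too far along tool x and 2 mm in y. I'll correct by (−5,−1) and set it down.

```bash
python3 -m creep '[[[0,-5,-1,5,0,0,0],[0,-5,-1,10,0,0,0],[0,-5,-1,14,0,0,0],[0,-5,-1,14,0,0,0]]]'; python3 -m creep '[[[0,0,0,1,0,0,0],[0,0,0,2,0,0,0],[0,0,0,2,0,0,0]]]';python3 -m creep '[[[0,0,0,1,0,0,0],[0,0,0,2,0,0,0],[0,0,0,2,0,0,0]]]'
```

```text
time: 24.15
position: [0.5931, -0.2836, 0.0278]
tool_rot: [-3.033, -0.818, 0.001]
ft_force: [0.3, 0.6, -0.4]
grip_width: 0.124
time: 24.45
position: [0.5937, -0.2837, 0.0265]
tool_rot: [3.033, 0.818, -0.0]
ft_force: [0.9, 0.6, -1.0]
grip_width: 0.126
time: 24.75
position: [0.5939, -0.2838, 0.0258]
tool_rot: [3.033, 0.818, 0.0]
ft_force: [-2.5, 0.5, 4.1]
grip_width: 0.129
```

```bash
python3 -m creep '[[[0.35,0,0,0,0,0,0],[0.35,0,0,0,0,0,0],[0.35,0,0,0,0,0,0],[0.35,0,0,0,0,0,0]]]'; python3 -m creep '[[[0.35,0,0,-20,0,0,0],[0.35,0,0,-60,0,0,0],[0.35,0,0,-110,0,0,0],[0.35,0,0,-150,0,0,0]]]' >/dev/null; python3 -m creep '[[[0.35,-80,180,0,0,0,0],[0.35,-80,180,0,0,0,0],[0.35,-80,180,0,0,0,0],[0.35,-80,180,0,0,0,0],[0.35,-80,180,0,0,0,0]]]'; python3 -c "
from h import *
p=ctrl.camera_params('top');im=ctrl.get_image('top');cv2.imwrite('pics/t12.png',cv2.resize(im[130:250,100:400,::-1],None,fx=2.6,fy=2.6,interpolation=cv2.INTER_CUBIC))
print(*[b for b in blobs(wood(im),p,.034,100) if 400<b[1][0]<700],sep='\n')
im=ctrl.get_image('scene');cv2.imwrite('pics/s12.png',cv2.resize(im[110:280,110:440,::-1],None,fx=2.4,fy=2.4,interpolation=cv2.INTER_CUBIC))"
```

```text
time: 25.15
position: [0.5936, -0.2837, 0.0243]
tool_rot: [-3.033, -0.818, 0.0]
ft_force: [0.2, 0.1, -0.4]
grip_width: 0.332
time: 26.05
position: [0.6109, -0.489, 0.1713]
tool_rot: [3.035, 0.802, -0.008]
ft_force: [-1.0, -1.3, 0.5]
grip_width: 0.353
([337.0, 220.0], [450.1, -240.6], [71.3, 71.7], 44.4)
([254.0, 209.0], [480.4, -4.5], [68.9, 71.0], 0.4)
([164.0, 176.0], [575.4, 252.9], [56.4, 51.5], 2.2)
([341.0, 176.0], [579.3, -255.4], [70.7, 77.4], 30.1)
([220.0, 159.0], [625.2, 92.2], [92.9, 98.1], 77.9)
([283.0, 151.0], [650.2, -87.7], [75.3, 73.1], 0.6)
```

View pics/t12.png

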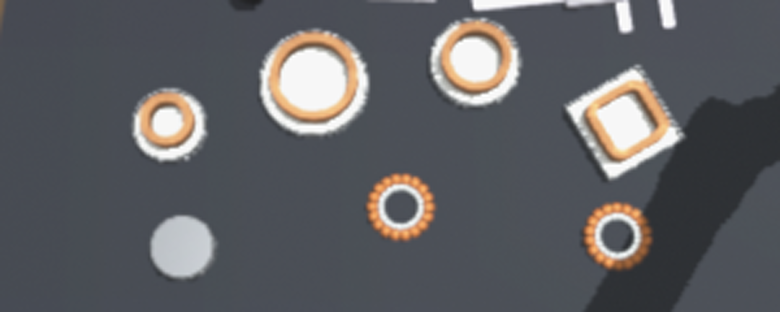

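View pics/s12.png

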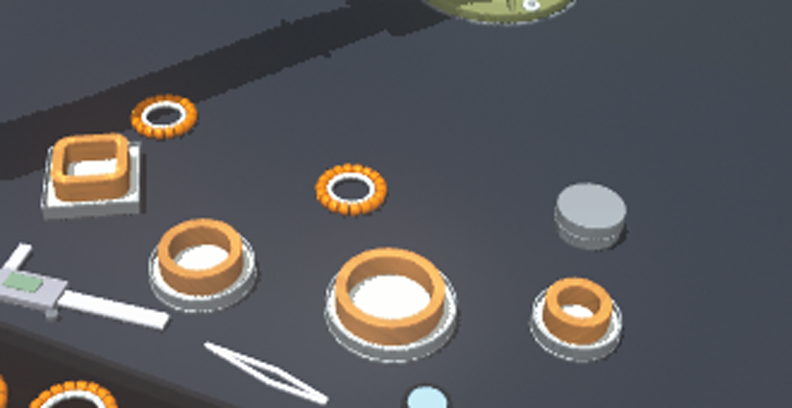

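Both views show all four bangles lying flat inside their tins. The bracelets are at the same pixels as at the start, (254,209) and (337,220), and the arm is clear.

```bash
python3 -c "
from bench import ctrl
print(ctrl.close_job())"
```

```text
the job is handed in; nothing more can be done
None
```

All four bangles are packed. I placed them in the order small, medium, large, square, lowering each until the wrist force showed about 4 N of contact before letting go. The job was handed in at about 26 s of the 93 s allowed.

- **Fit in the tins:** In the last top and scene pictures, every bangle lies flat inside its own tin. Measured centres are within about 1.5 mm of the tin centres for medium, large and square. The square bangle's sides match the tin's to about 0.2°.
- **Small bangle:** It sits about 3 mm off centre, which is still well inside the 8 mm gap.
- **Bracelets:** Both are at the same pixels as at the start, (254,209) and (337,220).
- **Measurements that disagreed:** The wrist and top cameras differed by 2–5 mm. Before setting the square bangle down, the wrist camera put it 6–7 mm off along one side, while the arm's own reading said 2 mm. I corrected by 5 mm, and it ended up centred.

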